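# Close and pin a hinged terrine mould, and keep it squeezed shut

## Robot

A 7-joint arm with a two-finger parallel gripper is mounted at the origin on a cart in front of the work surface, level with it; the furniture and walls round the work are solid. World frame = base frame: x ahead of the robot, y to its left, z up, the work surface at z = 0. Lengths are in m, angles in rad, forces in N, time in s.
With the tool pointing down it reaches from about 0.425 to 0.925 m from the base axis. Payload 6.8 kg.
Tool frame: the origin (TCP) lies midway between the tips of the shut fingers; the grasp point (between the pads) lies 19 mm behind it; z points along the fingers, y is the line along which they close (so a half turn about z gives the same grasp; the last joint's range is limited). The gripper opens to 85 mm and grips with 20 to 120 N. Pads are 22 mm wide; open, the fingers measure 114 mm over their backs; the gripper's body (76 mm by 85 mm) begins 54 mm behind the grasp point. The pads swing forward as they close: fully open they stand 13 mm farther back than shut.
Start: joints at [-0.108, 0.477, 0.022, 1.555, -0.011, 1.109, -0.083], TCP at [0.675, 0, 0.231] pointing down, gripper open.
Joint ranges: [-2.96, 2.96], [-0.34, 2.1], [-1.41, 1.46], [0.24, 2.44], [-1.37, 4.51], [0.17, 1.92], [-2.96, 2.96]. Speed limits (rad/s): [2.39, 2.39, 3.14, 3.14, 3.14, 3.14, 3.14].

## Interface

Orientations are given as a unit quaternion [w, x, y, z].
In Python, from plant import telemetry, snapshot, env gives the robot as it stands. The module is installed in compiled form; this text tells all that it offers.
- The arm moves only by the shell command python3 -m crank 'ROWS' [FORCE]. ROWS is JSON, a list of rows, each an object of numbers: "ax", "ay", "az": the turn, a rotation vector about the tool's x, y, z in degrees; "dx", "dy", "dz": the shift along the tool's x, y, z in m; "claw": the closure in counts, from 0 (fully open) to 255 (shut). A call has 1 to 10 rows; each row shifts and turns the commanded pose from where the row before left it, along the tool's axes as they then stand; what a row does not reach is not made up. A row lasts 1/8 s, in which the tool goes at most 62.5 mm and 10.7 degrees, less where a joint would pass 70% of its speed; a pose out of reach is approached as far as the arm can. A call is refused whole if a number of a shift passes 0.0625 or a number of a turn 10.7, either way. A call with a gripper value outside its range is refused whole. The fingers move at their own pace and stop on an object; FORCE is the grip in N (left out, the last holds). Time passes only in rows, so rows that do not move let the fingers close. It gives the time, the measured TCP pose, the force, the opening and the grip force at its end, in the units of the state.
- telemetry.read_state(): the state, without advancing time (a new reading comes with each control period).
- snapshot(name): name is "scene" or "side" or "wrist"; returns a dict with "image" (400x640x3 uint8, red, green, blue), "z_map" (400x640 float32, m along the optical axis (not along the pixel's ray), 0 where there is no reading), "fx", "fy", "cx", "cy" (pixels), "pose" (4x4, takes a point from camera to world coordinates). Camera axes: x right, y up, looking along -z (the intrinsics and any distortion apply to the point x, -y, -z); pixel columns grow to the right and rows downward; lengths in m; the calibration is good to about 2 mm. A picture is of the moment at which its call begins.
- env.job_done(): hands the job in; it is judged then, once.
The state is a dict: "clock": time; "q": joint angles; "qd": joint speeds; "joint_torque": joint torques, N m; "ee_pos": TCP position; "ee_rot": TCP orientation; "contact_force": force on the tool from outside, world axes, zero at the start; "ft_torque": the same for the moment, N m; "grip_width": finger opening in m; "grip_force": force on a finger pad.
Only numpy, scipy, OpenCV 4.12 (cv2) and the standard library are available. Lean on these libraries where they do the work, as an engineer would, in place of code of your own. Each camera call takes 0.05 s, during which the arm holds its last target. There are 200 camera calls.

## Task

Swing the open front half of the hinged terrine mould fully shut, take the locking pin out of its wooden stand and push it all the way down through the aligned hinge-like eyes at the closing end, until its collar sits on the top eye. Then let go of the pin, grip the mould across its two long sides, one finger on the pad of each half, and finish holding the halves squeezed shut: do not let go at the end. Leave the tea glass, gourd cup and salt shaker where they stand.

Things in the scene. Friction and masses are not known exactly. Their poses are not given: they have to be found in the camera images.
- mould: Slim aluminium terrine mould, fixed. Base plate 84 x 240 x 6 mm (x, y, z); origin under the plate's centre, z up, +y along the mould to the hinge end, +x to the half that does not move (away from the robot). On it two half shells meet in the plane x = 0; shut they make a ring 174 mm long, 46 mm wide (54 at the pads), walls 4 mm, open above, tops 50 mm over the worktop.
- back_half: The half shell of the mould that is fixed, on the mould's +x side: long wall, half end walls, and at the closing end a lower and an upper round eye (24 mm outside, 12 mm hole). Same frame as mould.
- front_half (a joint): Angle (rad) of the half shell that swings, on the -x (robot) side: 0 fully shut (a stop), positive open, up to 1.3; from above it opens clockwise, free end (with the middle eye) towards the robot. Slight friction (under 0.5 N), stays where left, no spring. Outer wall face 23 mm (24.5 with flutes, 27 at pad and rim) from the plane through the hinge axis, 8 to 50 mm above the worktop.
- hinge_top (a point): Point on the vertical hinge axis at the +y end of the mould, 50 mm above the worktop; a small ball knob 13 mm wide sits on the axis, its top 63 mm above the worktop.
- lock_hole (a point): Centre of the mouth of the 12 mm hole in the upper eye at the closing (-y) end, 198 mm from the hinge axis, 50 mm above the worktop. Below it the three eyes form one vertical hole, 44 mm deep, down to the base plate, once the mould is shut.
- front_pad (a point): Centre of the ribbed finger pad (44 mm long, 22 mm high) on the outer face of the front half at mid-length, 33 mm above the worktop and 99 mm from the hinge along the half. Its outer face is 27 mm from the parting plane.
- back_pad (a point): Centre of the same pad on the outer face of the fixed back half, 33 mm above the worktop. Shut, the two pads are 54 mm apart over the outside; this is where to squeeze.
- pin_handle (a point): Centre of the wooden handle (16 mm diameter, 36 mm high) of the upright loose locking pin: grip here. Below it a steel collar 20 mm wide, 4 mm thick, then a steel shank 8 mm thick, 43 mm long, its last 8 mm tapered to a 3.6 mm tip. Handle centre is 22 mm above the collar's underside, 65 mm above the tip. z points from tip to handle. About 60 g.
- pin_collar (a point): Point on the pin's axis at the underside of the collar, which rests on the stand's top at the start and on the upper eye when the pin is home.
- pin_stand: Wooden block 56 x 56 x 46 mm, fixed, with one vertical hole in the middle of its top in which the pin stands, shank down, collar on the block. Origin at the centre of its underside.
- tea_glass_mid (a point): Small clear tea glass, 49 mm wide, 61 mm high, loose, to be left alone; point half-way up its axis.
- mate_cup_mid (a point): Brown gourd-shaped cup with a metal rim, 69 mm wide, 89 mm high, loose, to be left alone; point half-way up its axis.
- salt_shaker_mid (a point): Salt shaker with a grey top, 44 mm wide, 90 mm high, loose, to be left alone; point half-way up its axis.
- pin: The loose locking pin itself (see pin_handle); origin at its tip, z towards the handle.
Things that resemble listed ones, but are neither listed nor needed, are in the scene too. What is shaped like the pin but pink is not meant.

How it is judged:
By the outcome, as a careful person would: the job done as asked, in the order asked, and still so for the second after the job is handed in, while the arm keeps its last pose, push and grip.
It also fails if it takes over 54 s, if anything falls off the work surface, if the arm or the gripper's body presses on something with over 40 N, if the wrist force passes 120 N, or if a joint passes its speed limit or range.

## Working session

There is one attempt and no reset: what is moved stays moved. The work goes in short steps, Python scripts to look and compute and a shell command to move; the robot and the scene stay as the last step left them, time stands still between calls to the robot, and variables do not carry over. Pictures are saved under pics/ and viewed, at most 10 in all, crops included, and the job is handed in when it is done.

```bash
mkdir -p pics; cat > h.py <<'E'
import numpy as np, cv2, pickle
from plant import telemetry, snapshot, env
def snap(n,f):
    s=snapshot(n); pickle.dump(s,open(f'pics/{f}.pkl','wb')); cv2.imwrite(f'pics/{f}.png',s['image'][...,::-1]); return s
def load(f): return pickle.load(open(f'pics/{f}.pkl','rb'))
def cloud(s):
    z=s['z_map']; v,u=np.mgrid[:z.shape[0],:z.shape[1]]
    p=np.stack([(u-s['cx'])/s['fx']*z,-(v-s['cy'])/s['fy']*z,-z],-1)
    w=p@s['pose'][:3,:3].T+s['pose'][:3,3]; w[z==0]=np.nan; return w
def ray(s,u,v,h):
    "pixel to point at height h"
    d=s['pose'][:3,:3]@np.array([(u-s['cx'])/s['fx'],-(v-s['cy'])/s['fy'],-1]); o=s['pose'][:3,3]
    return o+d*(h-o[2])/d[2]
E
python3 - <<'E'
from h import *
a=snap('scene','a');b=snap('side','b');c=snap('wrist','c')
for s in (a,b,c): print([k for k in s], s['fx'],s['cx'],s['cy'],s['pose'].round(3).tolist())
print({k:np.round(v,3) for k,v in telemetry.read_state().items()})
cv2.imwrite('pics/bc.png',np.hstack([cv2.resize(x['image'][...,::-1],(400,250)) for x in (b,c)]))
E
```

```text
['image', 'z_map', 'fx', 'fy', 'cx', 'cy', 'pose'] 518.006888701125 315.0699739662948 203.19232220065123 [[0.893, 0.248, -0.375, 0.151], [-0.45, 0.519, -0.727, -0.916], [0.014, 0.818, 0.575, 0.757], [0.0, 0.0, 0.0, 1.0]]
['image', 'z_map', 'fx', 'fy', 'cx', 'cy', 'pose'] 383.14793053404065 320.17533422652156 202.73670521383374 [[0.975, 0.115, -0.192, 0.353], [-0.223, 0.441, -0.869, -1.042], [-0.016, 0.89, 0.456, 0.616], [0.0, 0.0, 0.0, 1.0]]
['image', 'z_map', 'fx', 'fy', 'cx', 'cy', 'pose'] 287.3044844733832 320.9890566785725 202.18615688357735 [[1.0, 0.001, 0.002, 0.675], [-0.001, 0.954, 0.301, 0.079], [-0.002, -0.301, 0.954, 0.373], [0.0, 0.0, 0.0, 1.0]]
{'clock': np.float64(0.15), 'q': array([-0.108,  0.478,  0.022,  1.556, -0.011,  1.109, -0.083]), 'qd': array([ 0.   , -0.002,  0.   , -0.005,  0.   , -0.001,  0.001]), 'joint_torque': array([ 2.0000e-03, -5.9692e+01,  1.6090e+00, -2.8149e+01,  1.3000e-02,
        7.0000e-03,  0.0000e+00]), 'ee_pos': array([ 0.675, -0.   ,  0.231]), 'ee_rot': array([-0.   ,  0.707,  0.707, -0.001]), 'contact_force': array([-0.2  , -0.746,  0.398]), 'ft_torque': array([ 0.029,  0.011, -0.086]), 'grip_force': np.float64(0.0), 'grip_width': np.float64(0.085)}
```

View pics/a.png

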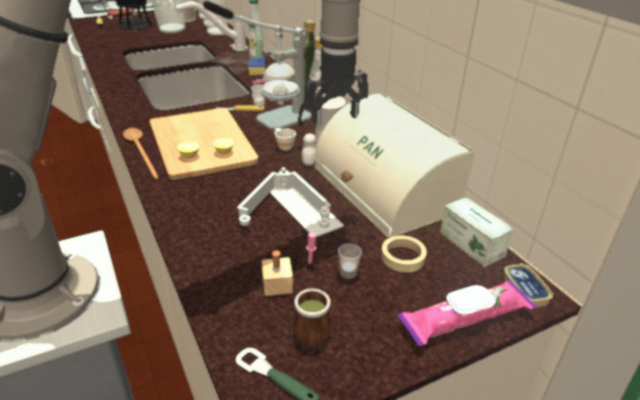

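View pics/bc.png

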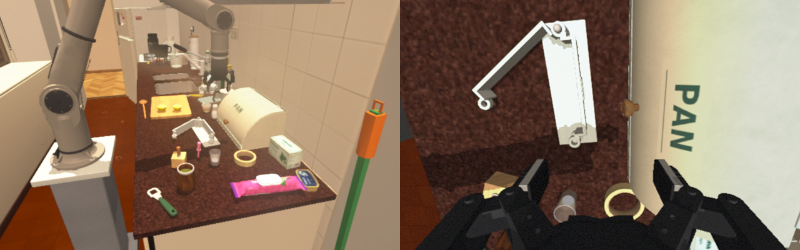

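The scene view shows the mould with its hinge at about (283,174), the fixed eye at (323,218) and the open free end at (243,218). The pin candidates are the orange-brown handle at (277,258) in the wooden block, which is the one meant because it stands in the stand, and the pink decoy at (311,242). The glass is at (349,260), the gourd at (312,318) and the shaker at (309,150).

```bash
python3 - <<'E'
from h import *
a=load('a');c=load('c')
x=cv2.resize(a['image'][125:305,225:365,::-1],None,fx=3.3,fy=3.3,interpolation=2)
cv2.imwrite('pics/ac.png',x)
y=cv2.resize(c['image'][10:250,100:330,::-1],None,fx=2.5,fy=2.5,interpolation=2)
cv2.imwrite('pics/cc.png',y)
print(x.shape,y.shape)
W=cloud(a)
for n,(u,v) in dict(hinge=(283,172),eye=(323,216),free=(243,216),pin=(277,253),block=(270,266),pink=(311,235),glass=(349,250),sh=(309,140)).items(): print(n,W[v,u].round(3))
E
```

```text
(594, 462, 3) (600, 575, 3)
hinge [0.598 0.133 0.056]
eye [ 0.612 -0.064  0.042]
free [0.448 0.026 0.034]
pin [ 0.445 -0.187  0.086]
block [ 0.434 -0.173  0.045]
pink [ 0.532 -0.162  0.083]
glass [ 0.602 -0.203  0.048]
sh [0.713 0.216 0.082]
```

View pics/ac.png

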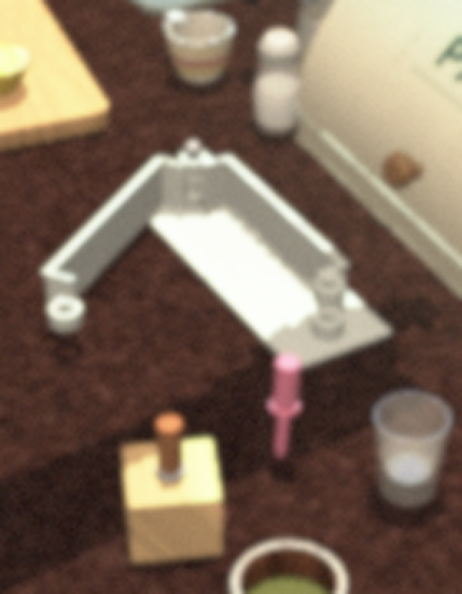

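View pics/cc.png

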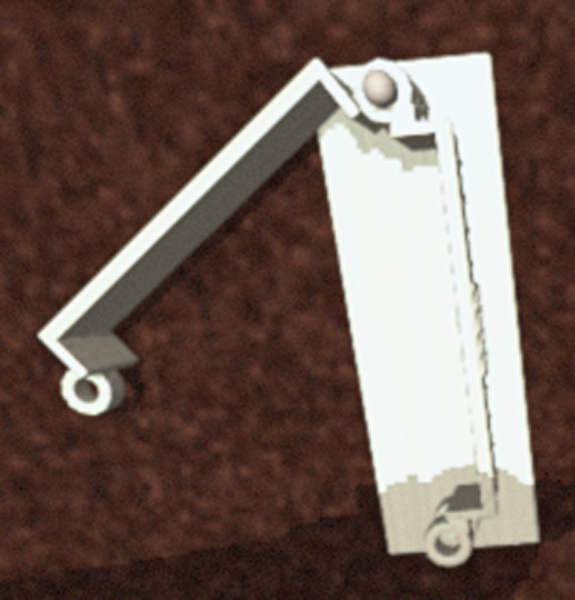

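The crops confirm it: the wooden-handled pin stands in the block, with its handle top at (169,420) and its collar at (170,474) in the crop. The pink one stands free. In the wrist crop the knob is at (380,84), the fixed upper eye at (448,541) and the free eye at (89,389).

```bash
python3 - <<'E'
from h import *
a=load('a');c=load('c')
r=lambda u,v,h:ray(c,u/2.5+100,v/2.5+10,h)
k=r(380,84,.0565);e=r(448,541,.05);f=r(89,389,.036)
print(k.round(4),e.round(4),f.round(4),np.linalg.norm((k-e)[:2]),np.linalg.norm((k-f)[:2]))
ka=ray(a,192/3.3+225,150/3.3+125,.0565);ea=ray(a,331/3.3+225,274/3.3+125,.05);print('scene',ka,ea)
ang=lambda p:np.degrees(np.arctan2(*(p-k)[[1,0]]));print(ang(e),ang(f))
for uv,h in (((169,418),.086),((170,476),.048),((170,474),.048)): print('pin',ray(a,uv[0]/3.3+225,uv[1]/3.3+125,h).round(4))
# stand top corners cloud
W=cloud(a);W2=W[255:300,255:300].reshape(-1,3);m=(abs(W2[:,2]-.046)<.004);P=W2[m];print('stand',m.sum(),P.min(0),P.max(0))
for uv in ((123,447),(214,437),(222,486),(125,494)): print(ray(a,uv[0]/3.3+225,uv[1]/3.3+125,.046).round(4))
b=load('b');x=cloud(b);Wc=cloud(c)
for n,lo,hi in (('gl',(.55,-.28,.02),(.68,-.14,.15)),('cup',(.4,-.4,.02),(.56,-.235,.15)),('pink',(.5,-.2,.01),(.56,-.13,.15)),('mould',(.4,-.1,.01),(.7,.2,.1))):
  q=np.vstack([W.reshape(-1,3),x.reshape(-1,3)]);q=q[np.all((q>lo)&(q<hi),1)];print(n,len(q),q.min(0).round(3),q.max(0).round(3))
q=W.reshape(-1,3);q=q[np.all((q>(.5,-.3,.02))&(q<(.9,.12,.3)),1)&(q[:,0]>.66)];print('panbox minx by y',[(round(y,2),q[abs(q[:,1]-y)<.02][:,0].min().round(3)) for y in np.arange(-.2,.12,.05) if (abs(q[:,1]-y)<.02).any()])
E
```

```text
[0.6062 0.1424 0.0565] [ 0.6232 -0.0539  0.05  ] [0.4546 0.0179 0.036 ] 0.19705700149375846 0.19622333808839149
scene [0.60104616 0.13803487 0.0565    ] [ 0.62627354 -0.04863632  0.05      ]
-85.05125522108386 -140.61582561575705
pin [ 0.445  -0.1826  0.086 ]
pin [ 0.4407 -0.1913  0.048 ]
pin [ 0.4414 -0.1897  0.048 ]
stand 481 [ 0.40755325 -0.2213505   0.04200057] [ 0.47935704 -0.15270549  0.04976937]
[ 0.4256 -0.152   0.046 ]
[ 0.4807 -0.1681  0.046 ]
[ 0.4664 -0.2112  0.046 ]
[ 0.4107 -0.1922  0.046 ]
gl 879 [ 0.569 -0.246  0.02 ] [ 0.68  -0.192  0.064]
cup 2690 [ 0.414 -0.374  0.02 ] [ 0.484 -0.306  0.093]
pink 282 [ 0.525 -0.175  0.011] [ 0.547 -0.151  0.086]
mould 2585 [ 0.437 -0.078  0.01 ] [0.646 0.151 0.063]
panbox minx by y [(np.float64(-0.2), np.float64(0.684)), (np.float64(-0.15), np.float64(0.73)), (np.float64(-0.1), np.float64(0.73)), (np.float64(-0.05), np.float64(0.727)), (np.float64(-0.0), np.float64(0.706)), (np.float64(0.05), np.float64(0.724)), (np.float64(0.1), np.float64(0.721))]
```

```bash
python3 -m crank '[{"az":-4.95,"claw":255},{"dy":-0.05,"dx":0.031,"claw":255},{"dy":-0.05,"dx":0.031,"claw":255},{"dy":-0.05,"dx":0.031,"claw":255},{"dy":-0.049,"dx":0.032,"claw":255},{"dz":0.055,"claw":255},{"dz":0.055,"claw":255},{"dz":0.055,"claw":255},{"claw":255}]' 60
cat > m.py <<'E'
from h import *
H=np.array([.6062,.1424]);y=np.radians(4.95);X=np.array([np.cos(y),np.sin(y)]);Y=np.array([-np.sin(y),np.cos(y)])
def mf(p): d=np.array(p)[:2]-H; return np.array([d@X,d@Y]).round(4)
def st():
    s=telemetry.read_state(); print(round(s['clock'],2),'mould xy',mf(s['ee_pos']),'pos',s['ee_pos'].round(4),'F',s['contact_force'].round(1),'w',round(s['grip_width'],4),round(s['grip_force'],1), s['ee_rot'].round(3))
if __name__=='__main__': st()
E
python3 m.py
```

```text
0.15 mould xy [ 0.0558 -0.1478] pos [ 6.746e-01 -1.000e-04  2.306e-01] F [-0.2 -0.7  0.4] w 0.0853 0.0 [-0.     0.707  0.707 -0.001]schema error: expected keys ax, ay, az, dx, dy, dz, claw
```

```bash
python3 -m crank '[{"ax":0,"ay":0,"az":-4.95,"dx":0,"dy":0,"dz":0,"claw":255},{"ax":0,"ay":0,"az":0,"dx":0.031,"dy":-0.05,"dz":0,"claw":255},{"ax":0,"ay":0,"az":0,"dx":0.031,"dy":-0.05,"dz":0,"claw":255},{"ax":0,"ay":0,"az":0,"dx":0.031,"dy":-0.05,"dz":0,"claw":255},{"ax":0,"ay":0,"az":0,"dx":0.031,"dy":-0.05,"dz":0,"claw":255},{"ax":0,"ay":0,"az":0,"dx":0,"dy":0,"dz":0.055,"claw":255},{"ax":0,"ay":0,"az":0,"dx":0,"dy":0,"dz":0.055,"claw":255},{"ax":0,"ay":0,"az":0,"dx":0,"dy":0,"dz":0.055,"claw":255},{"ax":0,"ay":0,"az":0,"dx":0,"dy":0,"dz":0,"claw":255}]' 60
python3 m.py
```

```text
clock: 1.27
ee_pos: [0.4618, 0.1053, 0.0633]
ee_rot: [-0.002, 0.676, 0.737, -0.004]
contact_force: [-0.4, 0.3, -0.2]
grip_width: -0.0002
grip_force: 0.0
1.27 mould xy [-0.1471 -0.0245] pos [0.4618 0.1053 0.0633] F [-0.4  0.3 -0.2] w -0.0002 0.0 [-0.002  0.676  0.737 -0.004]
```

```bash
python3 -m crank '[{"ax":0,"ay":0,"az":0,"dx":0,"dy":0,"dz":0.041,"claw":255},{"ax":0,"ay":0,"az":0,"dx":-0.033,"dy":0.013,"dz":0,"claw":255},{"ax":0,"ay":0,"az":0,"dx":-0.011,"dy":0.006,"dz":0,"claw":255},{"ax":0,"ay":0,"az":0,"dx":-0.011,"dy":0.006,"dz":0,"claw":255},{"ax":0,"ay":0,"az":0,"dx":-0.010,"dy":0.008,"dz":0,"claw":255},{"ax":0,"ay":0,"az":0,"dx":-0.010,"dy":0.008,"dz":0,"claw":255},{"ax":0,"ay":0,"az":0,"dx":-0.0085,"dy":0.0095,"dz":0,"claw":255},{"ax":0,"ay":0,"az":0,"dx":-0.0085,"dy":0.0095,"dz":0,"claw":255},{"ax":0,"ay":0,"az":0,"dx":-0.007,"dy":0.010,"dz":0,"claw":255},{"ax":0,"ay":0,"az":0,"dx":-0.007,"dy":0.010,"dz":0,"claw":255}]'
python3 -c "
from m import *
st();s=snap('wrist','d')"
```

```text
clock: 2.52
ee_pos: [0.5546, 0.0073, 0.0252]
ee_rot: [-0.0, 0.676, 0.737, -0.0]
contact_force: [-1.1, 1.0, -1.2]
grip_width: 0.0
grip_force: 0.2
2.52 mould xy [-0.0631 -0.1302] pos [0.5546 0.0073 0.0252] F [-1.1  1.  -1.2] w 0.0 0.2 [-0.     0.676  0.737 -0.   ]
```

View pics/d.png

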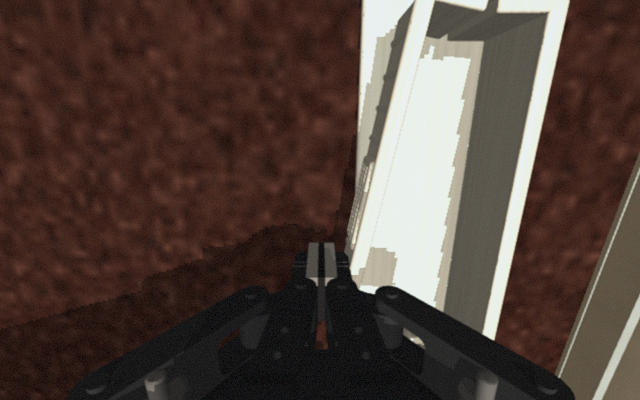

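The wrist view shows the fingers at (322,270) touching the front half, which is about 10° from shut. I keep pushing in small steps.

```bash
python3 -m crank '[{"ax":0,"ay":0,"az":0,"dx":-0.004,"dy":0.008,"dz":0,"claw":255},{"ax":0,"ay":0,"az":0,"dx":-0.003,"dy":0.007,"dz":0,"claw":255},{"ax":0,"ay":0,"az":0,"dx":0,"dy":0.004,"dz":0,"claw":255},{"ax":0,"ay":0,"az":0,"dx":0,"dy":0.003,"dz":0,"claw":255},{"ax":0,"ay":0,"az":0,"dx":0,"dy":0,"dz":0,"claw":255}]' >/dev/null
python3 m.py
python3 -m crank '[{"ax":0,"ay":0,"az":0,"dx":0,"dy":0.002,"dz":0,"claw":255},{"ax":0,"ay":0,"az":0,"dx":0,"dy":0,"dz":0,"claw":255}]' >/dev/null
python3 m.py
```

```text
3.2 mould xy [-0.0415 -0.1365] pos [0.5767 0.0028 0.0254] F [-1.   0.2 -0.2] w 0.0003 0.0 [0.    0.676 0.737 0.   ]
3.45 mould xy [-0.0396 -0.1367] pos [0.5785 0.0028 0.0253] F [ 0.5  1.1 -0.7] w -0.0001 0.0 [0.    0.676 0.737 0.   ]
```

```bash
for i in 1 2 3; do python3 -m crank '[{"ax":0,"ay":0,"az":0,"dx":0,"dy":0.002,"dz":0,"claw":255},{"ax":0,"ay":0,"az":0,"dx":0,"dy":0,"dz":0,"claw":255}]' >/dev/null
python3 m.py; done
```

```text
3.7 mould xy [-0.0377 -0.1368] pos [0.5804 0.0028 0.0253] F [-0.3  0.3 -1.1] w -0.0001 0.2 [-0.     0.676  0.737 -0.   ]
3.95 mould xy [-0.0376 -0.1369] pos [0.5805 0.0028 0.0251] F [-6.2  0.1  4.7] w -0.0001 3.0 [-0.001  0.676  0.737 -0.001]
4.2 mould xy [-0.0376 -0.1369] pos [0.5806 0.0028 0.0249] F [-10.9  -0.8   9.9] w 0.0001 5.6 [-0.002  0.676  0.737 -0.003]
```

Shut against the stop: the force rises to 11 N with no further travel. I back off, look at the closing end from above, then go over the pin.

```bash
python3 -m crank '[{"ax":0,"ay":0,"az":0,"dx":0,"dy":-0.025,"dz":0,"claw":255},{"ax":0,"ay":0,"az":0,"dx":0,"dy":0,"dz":-0.06,"claw":255},{"ax":0,"ay":0,"az":0,"dx":-0.02,"dy":0.03,"dz":-0.05,"claw":0},{"ax":0,"ay":0,"az":0,"dx":-0.03,"dy":0.03,"dz":-0.045,"claw":0},{"ax":0,"ay":0,"az":0,"dx":0,"dy":0,"dz":0,"claw":0},{"ax":0,"ay":0,"az":0,"dx":0,"dy":0,"dz":0,"claw":0}]' >/dev/null
python3 -c "
from m import *
st();s=snap('wrist','e')"
python3 -m crank '[{"ax":0,"ay":0,"az":0,"dx":-0.031,"dy":-0.0465,"dz":0,"claw":0},{"ax":0,"ay":0,"az":0,"dx":-0.031,"dy":-0.0465,"dz":0,"claw":0},{"ax":0,"ay":0,"az":0,"dx":-0.031,"dy":-0.0465,"dz":0,"claw":0},{"ax":0,"ay":0,"az":0,"dx":-0.031,"dy":-0.0465,"dz":0,"claw":0},{"ax":0,"ay":0,"az":0,"dx":0,"dy":0,"dz":0,"claw":0}]' >/dev/null
python3 -c "
from m import *
st();s=snap('wrist','f');e=load('e')
cv2.imwrite('pics/ef.png',np.hstack([cv2.resize(q['image'][100:340,a:a+160,::-1],(400,600),interpolation=2) for q,a in ((e,240),(s,240))]))"
```

```text
4.95 mould xy [ 0.0006 -0.1864] pos [ 0.6229 -0.0432  0.1796] F [-0.4  0.6 -0.3] w 0.0724 0.0 [-0.001  0.676  0.737 -0.   ]
5.62 mould xy [-0.1899 -0.3122] pos [ 0.4439 -0.185   0.1788] F [ 0.4 -0.1 -0.8] w 0.0856 0.0 [-0.002  0.678  0.735 -0.002]
```

View pics/ef.png

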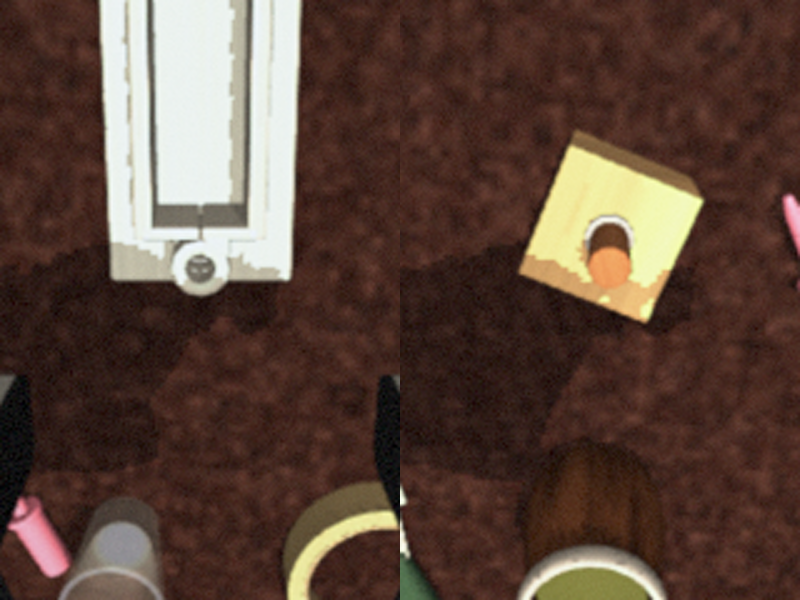

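The mould is shut with its hole aligned at crop (200,268). The pin's top is at (209,268) and its collar's far edge at about (209,215) in the right-hand crop.

```bash
python3 - <<'E'
from m import *
e=load('e');f=load('f')
L=ray(e,320,207.2,.05);P=ray(f,323.6,207.2,.086);C=ray(f,240+208/2.5,100+215/2.5,.05)
print('lock',L.round(4),mf(L));print('pin',P.round(4),mf(P));print('collar far edge',C.round(4),mf(C))
for uv in ((574,143),(702,200),(648,322),(521,272)): q=ray(f,240+(uv[0]-400)/2.5,100+uv[1]/2.5,.046); print(q.round(4),mf(q))
for s in (e,f):
  R=s['pose'];print(R[:3,3].round(4))
E
```

```text
lock [ 0.6227 -0.0556  0.05  ] [-0.0006 -0.1987]
pin [ 0.4456 -0.1849  0.086 ] [-0.1883 -0.3122]
collar far edge [ 0.4445 -0.1753  0.05  ] [-0.1885 -0.3025]
[ 0.4293 -0.149   0.046 ] [-0.2014 -0.2751]
[ 0.4808 -0.1673  0.046 ] [-0.1516 -0.2977]
[ 0.4648 -0.2203  0.046 ] [-0.1721 -0.3492]
[ 0.4115 -0.2028  0.046 ] [-0.2238 -0.3271]
[0.6163 0.035  0.322 ]
[ 0.4383 -0.1068  0.3211]
```

```bash
python3 -m crank '[{"ax":0,"ay":0,"az":0,"dx":0,"dy":0.0013,"dz":0.05,"claw":0},{"ax":0,"ay":0,"az":0,"dx":0,"dy":0,"dz":0.05,"claw":0},{"ax":0,"ay":0,"az":0,"dx":0,"dy":0,"dz":0.024,"claw":0},{"ax":0,"ay":0,"az":0,"dx":0,"dy":0,"dz":0,"claw":0}]' 40 >/dev/null; python3 m.py
python3 -m crank '[{"ax":0,"ay":0,"az":0,"dx":0,"dy":0,"dz":0,"claw":255},{"ax":0,"ay":0,"az":0,"dx":0,"dy":0,"dz":0,"claw":255},{"ax":0,"ay":0,"az":0,"dx":0,"dy":0,"dz":0,"claw":255},{"ax":0,"ay":0,"az":0,"dx":0,"dy":0,"dz":0,"claw":255},{"ax":0,"ay":0,"az":0,"dx":0,"dy":0,"dz":0,"claw":255},{"ax":0,"ay":0,"az":0,"dx":0,"dy":0,"dz":0,"claw":255}]' 40 >/dev/null; python3 m.py
```

```text
6.17 mould xy [-0.1843 -0.3085] pos [ 0.4492 -0.1808  0.0541] F [ 0.1 -0.9 -0.6] w 0.0855 0.0 [-0.003  0.675  0.738 -0.001]
6.92 mould xy [-0.1865 -0.3108] pos [ 0.4472 -0.1833  0.0565] F [-7.7 -0.2 10.3] w 0.0148 39.2 [-0.002  0.676  0.737 -0.002]
```

```bash
python3 -m crank '[{"ax":0,"ay":0,"az":0,"dx":0,"dy":0,"dz":-0.006,"claw":255},{"ax":0,"ay":0,"az":0,"dx":0,"dy":0,"dz":-0.014,"claw":255},{"ax":0,"ay":0,"az":0,"dx":0,"dy":0,"dz":-0.025,"claw":255},{"ax":0,"ay":0,"az":0,"dx":0,"dy":0,"dz":-0.03,"claw":255},{"ax":0,"ay":0,"az":0,"dx":0,"dy":0,"dz":-0.02,"claw":255},{"ax":0,"ay":0,"az":0,"dx":0,"dy":0,"dz":0,"claw":255},{"ax":0,"ay":0,"az":0,"dx":0,"dy":0,"dz":0,"claw":255}]' >/dev/null; python3 -c "
from m import *
st();a=snap('scene','g');b=snap('side','g2')
x=cv2.resize(a['image'][160:290,220:340,::-1],(520,563),interpolation=2);cv2.imwrite('pics/gc.png',x)"
```

```text
7.8 mould xy [-0.1832 -0.3107] pos [ 0.4505 -0.1829  0.1512] F [-0.5  0.2 -0.6] w 0.0149 39.2 [0.    0.676 0.737 0.   ]
```

View pics/gc.png

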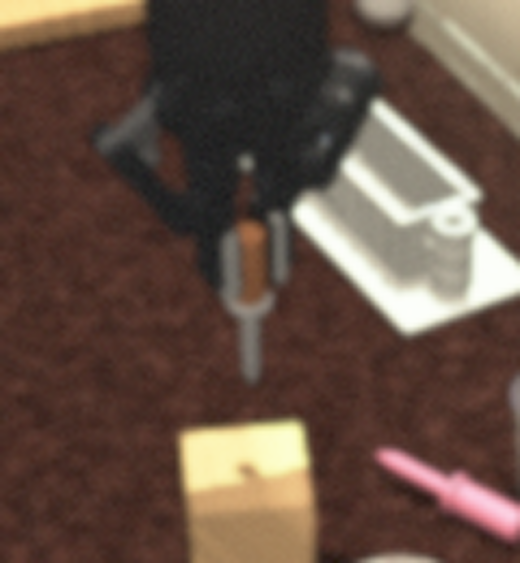

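The pin is held upright, with its collar at crop (248,300) and its tip at (251,380). The upper eye is at (456,216). The pink decoy now lies on its side. I check the tip offset and whether anything listed moved.

```bash
python3 - <<'E'
from m import *
g=load('g');k=520/120
t=ray(g,220+251/k,160+381/k,.0977);l=ray(g,220+456/k,160+216/k,.05);c=ray(g,220+248/k,160+305/k,.0977+.043)
print('tip',mf(t),'collar',mf(c),'lock',mf(l))
W0=np.vstack([cloud(load('a')).reshape(-1,3),cloud(load('b')).reshape(-1,3)]);W1=np.vstack([cloud(g).reshape(-1,3),cloud(load('g2')).reshape(-1,3)])
for n,lo,hi in (('gl',(.55,-.27,.01),(.645,-.14,.1)),('cup',(.4,-.4,.02),(.52,-.26,.15)),('salt',(.66,.18,.03),(.74,.26,.12)),('pink',(.48,-.27,.008),(.57,-.12,.12))):
  for q in (W0,W1):
    q=q[np.all((q>lo)&(q<hi),1)];print(n,len(q),np.percentile(q,3,axis=0).round(3),np.percentile(q,97,axis=0).round(3))
E
```

```text
tip [-0.1866 -0.3138] collar [-0.1863 -0.3128] lock [-0.0006 -0.1981]
gl 971 [ 0.572 -0.244  0.013] [ 0.615 -0.199  0.061]
gl 1051 [ 0.554 -0.244  0.012] [ 0.615 -0.199  0.061]
cup 2690 [ 0.418 -0.371  0.024] [ 0.476 -0.311  0.089]
cup 2695 [ 0.417 -0.371  0.024] [ 0.476 -0.311  0.089]
salt 540 [0.703 0.183 0.032] [0.738 0.233 0.089]
salt 539 [0.704 0.182 0.032] [0.738 0.235 0.089]
pink 295 [ 0.526 -0.174  0.014] [ 0.547 -0.157  0.084]
pink 313 [ 0.521 -0.244  0.008] [ 0.563 -0.176  0.029]
```

```bash
python3 -m crank '[{"ax":0,"ay":0,"az":0,"dx":0.0287,"dy":0.046,"dz":0,"claw":255},{"ax":0,"ay":0,"az":0,"dx":0.0287,"dy":0.046,"dz":0,"claw":255},{"ax":0,"ay":0,"az":0,"dx":0.0287,"dy":0.046,"dz":0,"claw":255},{"ax":0,"ay":0,"az":0,"dx":0.0287,"dy":0.046,"dz":0,"claw":255},{"ax":0,"ay":0,"az":0,"dx":0,"dy":0,"dz":0.035,"claw":255},{"ax":0,"ay":0,"az":0,"dx":0,"dy":0,"dz":0,"claw":255},{"ax":0,"ay":0,"az":0,"dx":0,"dy":0,"dz":0,"claw":255}]' >/dev/null; python3 -c "
from m import *
st();a=snap('scene','i');b=snap('side','i2')
cv2.imwrite('pics/ic.png',np.hstack([cv2.resize(a['image'][170:230,295:355,::-1],(400,400),interpolation=2),cv2.resize(b['image'][190:240,300:350,::-1],(400,400),interpolation=2)]))
m=mf;S=b
p=np.linalg.inv(b['pose'])@np.array([.6227,-.0556,.05,1]);print(b['cx']-b['fx']*p[0]/p[2],b['cy']+b['fy']*p[1]/p[2])"
```

```text
8.78 mould xy [ 1.000e-04 -1.969e-01] pos [ 0.6233 -0.0537  0.1164] F [-0.1 -0.6  0.5] w 0.0149 39.2 [-0.     0.676  0.737 -0.   ]
337.2108847289203 214.98459304147275
```

View pics/ic.png

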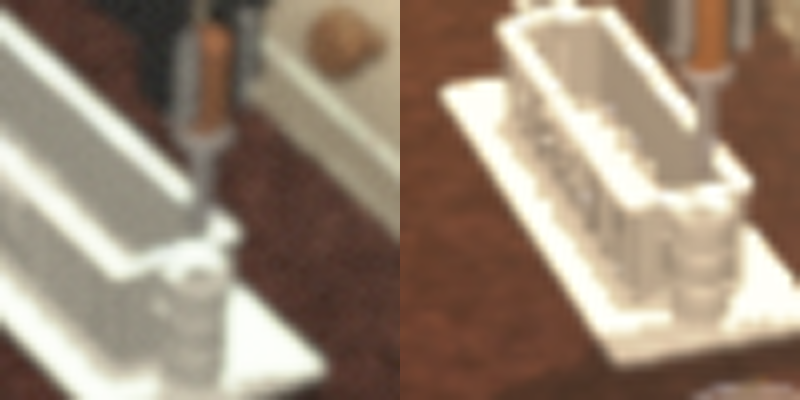

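Scene (left): the tip at (201,235) is about 1 cm above the mouth at (203,273) and on its axis. Side (right): the pin at (707) matches the eye at (705). I insert it gently.

```bash
python3 -m crank '[{"ax":0,"ay":0,"az":0,"dx":0,"dy":0,"dz":0.01,"claw":255},{"ax":0,"ay":0,"az":0,"dx":0,"dy":0,"dz":0.006,"claw":255},{"ax":0,"ay":0,"az":0,"dx":0,"dy":0,"dz":0.005,"claw":255},{"ax":0,"ay":0,"az":0,"dx":0,"dy":0,"dz":0,"claw":255}]' >/dev/null; python3 m.py
python3 -m crank '[{"ax":0,"ay":0,"az":0,"dx":0,"dy":0,"dz":0.005,"claw":255},{"ax":0,"ay":0,"az":0,"dx":0,"dy":0,"dz":0.005,"claw":255},{"ax":0,"ay":0,"az":0,"dx":0,"dy":0,"dz":0,"claw":255}]' >/dev/null; python3 m.py
```

```text
9.38 mould xy [ 0.0002 -0.196 ] pos [ 0.6233 -0.0528  0.0947] F [ 0.5 -0.2 -0.2] w 0.0148 39.2 [-0.     0.676  0.737 -0.   ]
9.75 mould xy [ 0.0002 -0.1959] pos [ 0.6233 -0.0528  0.0847] F [-1.2 -0.4  0.5] w 0.0144 39.2 [-0.     0.676  0.737 -0.   ]
```

Entering freely: the tip is about 19 mm deep with no force. I continue.

```bash
python3 -m crank '[{"ax":0,"ay":0,"az":0,"dx":0,"dy":0,"dz":0.006,"claw":255},{"ax":0,"ay":0,"az":0,"dx":0,"dy":0,"dz":0.006,"claw":255},{"ax":0,"ay":0,"az":0,"dx":0,"dy":0,"dz":0.006,"claw":255},{"ax":0,"ay":0,"az":0,"dx":0,"dy":0,"dz":0,"claw":255}]' >/dev/null; python3 m.py
for i in 1 2 3; do python3 -m crank '[{"ax":0,"ay":0,"az":0,"dx":0,"dy":0,"dz":0.003,"claw":255},{"ax":0,"ay":0,"az":0,"dx":0,"dy":0,"dz":0,"claw":255}]' >/dev/null; python3 m.py; done
```

```text
10.25 mould xy [ 1.00e-04 -1.96e-01] pos [ 0.6232 -0.0528  0.0666] F [-0.1  0.4 -0.7] w 0.0146 39.2 [-0.     0.676  0.737 -0.   ]
10.5 mould xy [ 0.0005 -0.196 ] pos [ 0.6236 -0.0528  0.0642] F [-0.5  0.   0. ] w 0.0147 39.2 [-0.     0.676  0.737 -0.   ]
10.75 mould xy [ 0.0004 -0.196 ] pos [ 0.6235 -0.0528  0.0611] F [-1.7 -0.3 -0.4] w 0.0148 39.2 [-0.     0.676  0.737 -0.   ]
11.0 mould xy [ 0.0008 -0.1961] pos [ 0.6239 -0.0529  0.0604] F [-5.7  0.2 15.9] w 0.015 41.2 [0.    0.676 0.737 0.   ]
```

Seated: 16 N at z = 0.0604, the height predicted. I release, rise and check.

```bash
python3 -m crank '[{"ax":0,"ay":0,"az":0,"dx":0,"dy":0,"dz":0,"claw":0},{"ax":0,"ay":0,"az":0,"dx":0,"dy":0,"dz":0,"claw":0},{"ax":0,"ay":0,"az":0,"dx":0,"dy":0,"dz":0,"claw":0},{"ax":0,"ay":0,"az":0,"dx":0,"dy":0,"dz":0,"claw":0},{"ax":0,"ay":0,"az":0,"dx":0,"dy":0,"dz":-0.04,"claw":0},{"ax":0,"ay":0,"az":0,"dx":0,"dy":0,"dz":-0.05,"claw":0},{"ax":0,"ay":0,"az":0,"dx":0.048,"dy":0,"dz":0,"claw":0},{"ax":0,"ay":0,"az":0,"dx":0.048,"dy":0,"dz":0,"claw":0},{"ax":0,"ay":0,"az":0,"dx":0,"dy":0,"dz":0,"claw":0}]' >/dev/null; python3 -c "
from m import *
st();a=snap('scene','j');b=snap('wrist','j2')
cv2.imwrite('pics/jc.png',np.hstack([cv2.resize(a['image'][150:270,230:350,::-1],(400,400),interpolation=2),cv2.resize(b['image'][:,120:520,::-1],(400,400),interpolation=2)]))"
```

```text
12.12 mould xy [ 0.0005 -0.0939] pos [0.6148 0.0489 0.1484] F [-0.5 -1.  -0.2] w 0.0852 0.0 [-0.001  0.673  0.74   0.001]
```

View pics/jc.png

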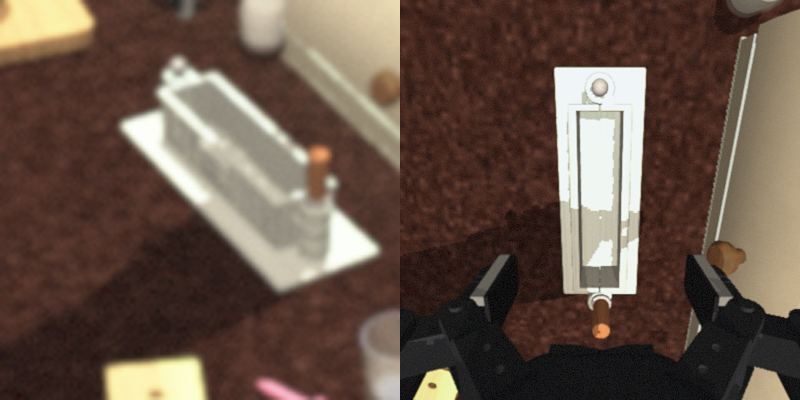

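The pin is home with its collar on the upper eye, at (317,200) in the left crop, and the halves meet along (600,100)-(600,290) on the right. Next I go down to the pads with the fingers part closed, clear of the bread box.

```bash
python3 -m crank '[{"ax":0,"ay":0,"az":0,"dx":-0.005,"dy":-0.0008,"dz":0,"claw":35},{"ax":0,"ay":0,"az":0,"dx":0,"dy":0,"dz":0.04,"claw":35},{"ax":0,"ay":0,"az":0,"dx":0,"dy":0,"dz":0.035,"claw":35},{"ax":0,"ay":0,"az":0,"dx":0,"dy":0,"dz":0,"claw":35},{"ax":0,"ay":0,"az":0,"dx":0,"dy":0,"dz":0,"claw":35}]' >/dev/null; python3 m.py
```

```text
12.85 mould xy [ 0.0006 -0.1061] pos [0.616  0.0367 0.0744] F [-0.5  0.6  1. ] w 0.0739 0.0 [0.001 0.676 0.736 0.   ]
```

```bash
python3 -m crank '[{"ax":0,"ay":0,"az":0,"dx":0.007,"dy":-0.001,"dz":0,"claw":35},{"ax":0,"ay":0,"az":0,"dx":0,"dy":0,"dz":0.03,"claw":35},{"ax":0,"ay":0,"az":0,"dx":0,"dy":0,"dz":0.03,"claw":35},{"ax":0,"ay":0,"az":0,"dx":0,"dy":0,"dz":0,"claw":35}]' >/dev/null; python3 m.py
```

```text
13.35 mould xy [-0.0024 -0.0975] pos [0.6122 0.0451 0.0125] F [-0.1  0.   0.5] w 0.0738 0.0 [-0.001  0.676  0.737 -0.001]
```

```bash
python3 -m crank '[{"ax":0,"ay":0,"az":0,"dx":-0.0015,"dy":0.002,"dz":0,"claw":35},{"ax":0,"ay":0,"az":0,"dx":0,"dy":0,"dz":0,"claw":100},{"ax":0,"ay":0,"az":0,"dx":0,"dy":0,"dz":0,"claw":255},{"ax":0,"ay":0,"az":0,"dx":0,"dy":0,"dz":0,"claw":255},{"ax":0,"ay":0,"az":0,"dx":0,"dy":0,"dz":0,"claw":255},{"ax":0,"ay":0,"az":0,"dx":0,"dy":0,"dz":0,"claw":255},{"ax":0,"ay":0,"az":0,"dx":0,"dy":0,"dz":0,"claw":255}]' 60 >/dev/null; python3 -c "
from m import *
st();a=snap('scene','k');b=snap('wrist','k2')
cv2.imwrite('pics/kc.png',np.hstack([cv2.resize(a['image'][130:290,230:390,::-1],(400,400),interpolation=2),cv2.resize(b['image'][:,120:520,::-1],(400,400),interpolation=2)]))"
```

```text
14.22 mould xy [-0.0008 -0.0997] pos [0.614  0.043  0.0149] F [-8.  -0.  10.5] w 0.0524 67.1 [-0.001  0.676  0.737 -0.001]
```

View pics/kc.png

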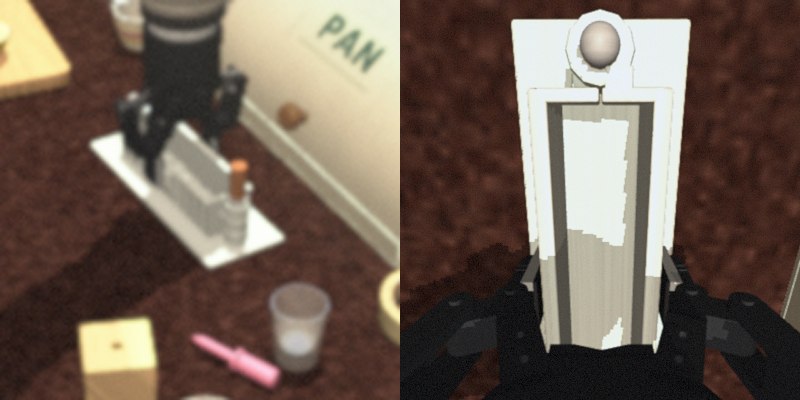

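The fingers grip the pads of both halves, the opening reads 52 mm at 67 N (the gauge reads about 1 mm low), and the pin is home. I hand in.

```bash
python3 -m crank '[{"ax":0,"ay":0,"az":0,"dx":0,"dy":0,"dz":0,"claw":255},{"ax":0,"ay":0,"az":0,"dx":0,"dy":0,"dz":0,"claw":255},{"ax":0,"ay":0,"az":0,"dx":0,"dy":0,"dz":0,"claw":255}]' >/dev/null; python3 -c "
from m import *
st();print(env.job_done())"
```

```text
14.7 mould xy [-0.0008 -0.0998] pos [0.614  0.0429 0.0149] F [-6.9 -0.5 10.9] w 0.053 67.1 [-0.001  0.676  0.737 -0.001]
the job is handed in; nothing more can be done
None
```

The mould is shut, the pin is seated with its collar on the top eye, and the gripper is holding both pads at about 67 N; I handed the job in at 14.7 s. The pink decoy was found lying on its side after I gripped the pin, probably knocked by the open fingers. The glass, gourd and shaker had not moved when measured right after that; I didn't re-measure them at the end.

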